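Sort clamp bolts on a thread-pitch gauge

ROBOT

A 6-joint arm with a two-finger parallel gripper is mounted at the origin on the work surface. World frame = base frame: x ahead of the robot, y to its left, z up, the work surface at z = 0. Lengths are in m, angles in rad, forces in N, time in s.
With the tool pointing down it reaches from about 0.275 to 0.875 m from the base axis. Payload 12.5 kg.
Tool frame: the origin (TCP) lies between the finger pads; the fingertips stand 19 mm ahead of it and the grasp point (between the pads) is the TCP; x points along the fingers, y is the direction in which the jaws open and shut, and the axes are right-handed (so a half turn about x gives the same grasp; the last joint's range is limited). The gripper opens to 85 mm and grips with 20 to 120 N. Pads are 22 mm wide; open, the fingers measure 114 mm over their backs; the gripper's body (76 mm by 85 mm) begins 54 mm behind the grasp point. The pads swing forward as they close: fully open they stand 13 mm farther back than shut.
Start: joints at [1.182, 0.351, 1.652, -0, 1.139, -0.085], TCP at [0.164, 0.525, 0.25] pointing down, gripper open.
Joint ranges: [-2.75, 2.75], [-0.79, 2.1], [0.01, 2.65], [-1.57, 4.71], [0.07, 3.14], [-2.87, 2.87]. Speed limits (rad/s): [2.22, 2.22, 2.79, 3.14, 3.14, 3.14].

INTERFACE

Orientations are given as a unit quaternion [x, y, z, w].
In Python, from rig import robot, cams, job, read_t, read_qpos, read_qd, read_joint_efforts, read_position, read_ee_rot, read_contact_force, read_ft_torque, read_grip_width gives the robot as it stands. Calls block until the motion is done:
- robot.movep(position, orientation): joint-space move of the TCP to a pose.
- robot.move_l(position, frame=None, v=0.15, threshold=None): straight line of the TCP; frame=None keeps the orientation; v is the mean speed in m/s. With threshold (N) it stops when the force on the tool has changed by that much, and returns True; else False.
- robot.move_j(angles): joint-space move.
- robot.command_gripper(opening, squeeze=None): finger opening in m; squeeze is the grip in N (None keeps the last); returns when the fingers have stopped.
- robot.hold(seconds).
- robot.inverse_kinematics(position, orientation): joint angles nearest the present ones, or None.
- cams.get_image(name): name is "side" or "top" or "wrist"; returns the picture (384x512x3 uint8, red, green, blue); there is no depth.
- cams.calibration(name): a dict with "K" (3x3 intrinsics, pixels), "origin" and "rotation" of the camera in the world; the wrist camera has in their place "T_tool_cam" (4x4, takes a point from camera to tool coordinates, whose origin is the TCP and whose axes are the tool frame's). Camera axes: x right, y down, z forward; pixel columns grow to the right and rows downward; lengths in m; the calibration is good to about 2 mm. A picture is of the moment at which its call begins: read the wrist's pose just before it. calibration takes no time and is no camera call.
A pose or a line that the arm cannot do raises robot.PlanningError and nothing moves.
- job.close_job(): hands the job in, once; it reports no verdict.
Readings, each from a call of its own:
- read_t(): time.
- read_qpos(): joint angles.
- read_qd(): joint speeds.
- read_joint_efforts(): joint torques, N m.
- read_position(): TCP position.
- read_ee_rot(): TCP orientation.
- read_contact_force(): force on the tool from outside, world axes, zero at the start.
- read_ft_torque(): the same for the moment, N m.
- read_grip_width(): finger opening in m.
Only numpy, scipy, OpenCV 4.12 (cv2) and the standard library are available. Lean on these libraries where they do the work, as an engineer would, in place of code of your own. Each camera call takes 0.05 s, during which the arm holds its last target. There are 200 camera calls.

TASK

Sort the three clamp bolts lying on the blue mat by thread pitch: lay each one gently in the nest of the notched pitch gauge whose teeth match its thread, meshed fully down into the notches, and leave all three lying there. Do not touch the retort stand or its flask, and leave the other things on the bench where they are.

Things in the scene. Friction and masses are not known exactly. Their poses are not given: they have to be found in the camera images.
- bolt_fine: Steel bolt, pitch 5 mm, ~0.3 kg; the three bolts differ in pitch only. Thread 24 mm outside diameter, dark hex head 32 mm across flats, 13 thick. Origin on its axis at the balance point, +x to the tip: head spans x -39 to -26, thread -26 to 55, tip end 57. Crests (rings 1.6 wide) at x = 54 and every 5 mm back from it. Lying on the mat its axis dips 3 deg to the tip, origin ~15 mm over the mat.
- bolt_mid: Steel bolt, pitch 7 mm, ~0.3 kg; the three bolts differ in pitch only. Thread 24 mm outside diameter, dark hex head 32 mm across flats, 13 thick. Origin on its axis at the balance point, +x to the tip: head spans x -39 to -26, thread -26 to 55, tip end 57. Crests (rings 1.6 wide) at x = 54 and every 7 mm back from it. Lying on the mat its axis dips 3 deg to the tip, origin ~15 mm over the mat.
- bolt_coarse: Steel bolt, pitch 9 mm, ~0.3 kg; the three bolts differ in pitch only. Thread 24 mm outside diameter, dark hex head 32 mm across flats, 13 thick. Origin on its axis at the balance point, +x to the tip: head spans x -39 to -26, thread -26 to 55, tip end 57. Crests (rings 1.6 wide) at x = 54 and every 9 mm back from it. Lying on the mat its axis dips 3 deg to the tip, origin ~15 mm over the mat.
- nest_fine: Gauge nest for pitch 5 mm, fixed: two upright notched steel plates, 50 mm long, 17 mm over both (see gauge). Origin: on a meshed bolt's axis, midway along the nest, 37 mm above the bench; x along the nest, z up. V notches on the top edges: 9, at x = 0, +-5, +-10, +-15, +-20 mm. Tooth tops 7.6 mm below the origin. A bolt not meshed rides 2 mm or more too high.
- nest_mid: Gauge nest for pitch 7 mm, fixed: two upright notched steel plates, 49 mm long, 17 mm over both (see gauge). Origin: on a meshed bolt's axis, midway along the nest, 37 mm above the bench; x along the nest, z up. V notches on the top edges: 6, at x = +-3.5, +-10.5, +-17.5 mm. Tooth tops 6.7 mm below the origin. A bolt not meshed rides 2 mm or more too high.
- nest_coarse: Gauge nest for pitch 9 mm, fixed: two upright notched steel plates, 45 mm long, 17 mm over both (see gauge). Origin: on a meshed bolt's axis, midway along the nest, 37 mm above the bench; x along the nest, z up. V notches on the top edges: 4, at x = +-4.5, +-13.5 mm. Tooth tops 5.8 mm below the origin. A bolt not meshed rides 2 mm or more too high.
- gauge: Pitch gauge: fixed base plate 100 (x) x 230 (y) x 8 mm, origin centre of underside. Three nests stand on it 85 mm apart along y, in varying order, x along its x. Head may hang past either end of a nest but not over its plates. Keep the bolt's balance point within 15 mm of the nest's middle. A matching bolt drops in when its crests are over the notches; shift it along if it rides on the teeth.
- mat: Blue bench mat, 310 (x) x 260 (y) x 3 mm, fixed; origin centre of underside. The bolts lie on it.
- beaker: Bystander, loose: glass beaker, 68 mm diameter, 95 mm tall, on or near the mat's far edge; origin at the centre of its underside.
- dish: Bystander, loose: low open glass dish, 60 mm diameter, 28 mm tall; origin at the centre of its underside.
- nut: Bystander, loose: large hex nut lying flat, 36 mm across flats, 16 mm tall; origin at the centre of its underside.
- stopper: Bystander, loose: black rubber stopper, 41 mm diameter, 30 mm tall; origin at the centre of its underside.
- wrench: Bystander, loose: steel spanner, 190 mm long, lying flat on the bench between mat and gauge; origin near its middle, on its underside, handle to its -x.
- wash_bottle: Bystander, loose: white wash bottle with blue cap and bent spout, 68 mm diameter, 200 mm tall, beyond the gauge; origin at the centre of its underside.
- amber_bottle: Bystander, loose: amber glass bottle with blue cap, 72 mm diameter, 150 mm tall, to the right of the gauge; origin at the centre of its underside.
- stand: Fixed bystander: retort stand. Origin on the bench below the centre of its glass flask (bulb 84 mm diameter, spanning heights 220 to 400). Upright rod (12 mm thick, 612 tall) at x = +190 mm, clamp arm from it to the flask's neck at height 365 (jaws 44 wide, from x = -18). Base plate 12 high, 110 wide (y), from x = 45 to 215.

How it is judged:
By the outcome, as a careful person would: the job done as asked, in the order asked, and still so for the second after the job is handed in, with the robot touching nothing.
It also fails if it takes over 72 s, if anything falls off the work surface, if the arm or the gripper's body presses on something with over 40 N, if the wrist force passes 120 N, or if a joint passes its speed limit or range.

## Working session

There is one attempt and no reset: what is moved stays moved. The work goes in short steps, each a Python script; the robot and the scene stay as the last script left them, time stands still between calls to the robot, and variables do not carry over. Pictures are saved under pics/ and viewed, about 8 in all and at most 12, crops included, and the job is handed in when it is done.

```bash
ls; mkdir -p pics
python3 - <<'E'
from rig import *
import cv2,numpy as np
a=cams.get_image("top");b=cams.get_image("side")
cv2.imwrite("pics/top.png",cv2.resize(a,None,fx=1.5,fy=1.5,interpolation=cv2.INTER_CUBIC)[:,:,::-1])
cv2.imwrite("pics/side.png",cv2.resize(b,None,fx=1.5,fy=1.5,interpolation=cv2.INTER_CUBIC)[:,:,::-1])
for n in("top","side","wrist"):
  print(n,{k:np.round(v,4).tolist() for k,v in cams.calibration(n).items()})
print(read_t(),read_ee_rot())
E
```

```text
pics
top {'K': [[398.9305, 0.0, 255.856], [0.0, 398.9305, 183.518], [0.0, 0.0, 1.0]], 'origin': [0.4573, -0.0831, 1.3527], 'rotation': [-0.699, 0.7131, -0.0355, 0.0389]}
side {'K': [[482.2105, 0.0, 259.5368], [0.0, 482.2105, 190.7739], [0.0, 0.0, 1.0]], 'origin': [0.1824, -0.775, 1.0028], 'rotation': [0.9062, -0.2552, 0.085, -0.3262]}
wrist {'K': [[291.0302, 0.0, 259.4719], [0.0, 291.0302, 191.5253], [0.0, 0.0, 1.0]], 'T_tool_cam': [[-0.0002, -0.3208, 0.9471, -0.1228], [1.0, -0.0004, 0.0, -0.0006], [0.0004, 0.9471, 0.3208, -0.083], [0.0, 0.0, 0.0, 1.0]]}
0.1 [ 0.10664013  0.69905095 -0.10735736  0.6988777 ]
```

View pics/top.png

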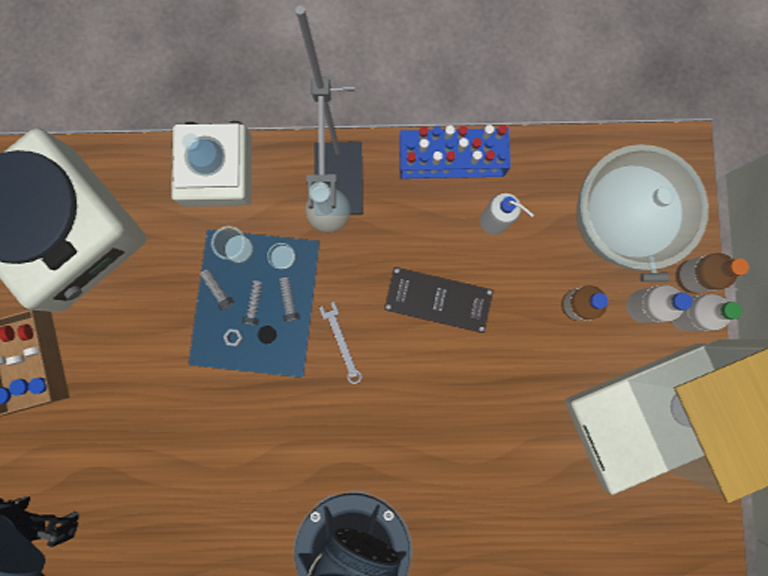

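View pics/side.png

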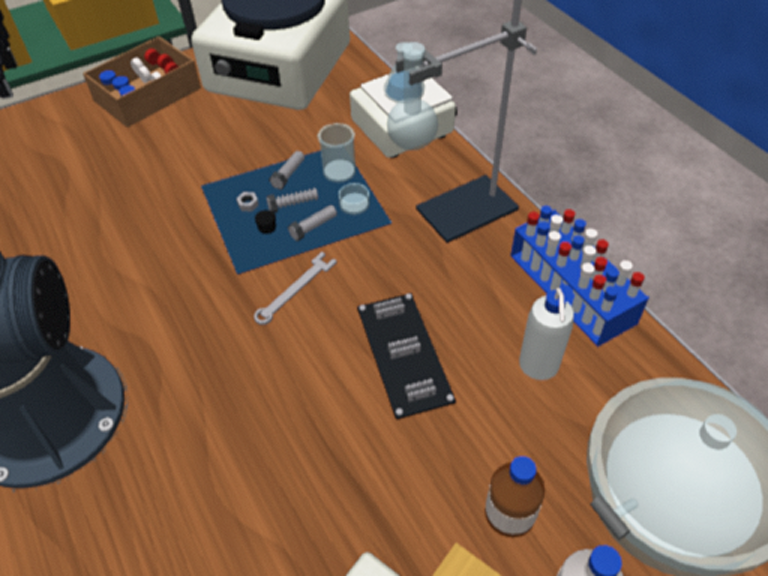

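Top view (1.5x pixels): the bolts' heads and tips are at (226,302)/(206,271), (249,319)/(257,281) and (291,313)/(285,279). The gauge's corners are (398,270), (492,292), (485,331) and (387,307). The flask is near (327,205). The side view agrees.

```bash
cat > h.py <<'E'
from rig import *
import cv2,numpy as np
from scipy.spatial.transform import Rotation as R
def cam(n,pose=None):
    c=cams.calibration(n);K=np.array(c["K"])
    if n=="wrist":
        T=np.array(c["T_tool_cam"]);p,q=pose;Rt=R.from_quat(q).as_matrix()
        return K,np.array(p)+Rt@T[:3,3],Rt@T[:3,:3]
    return K,np.array(c["origin"]),R.from_quat(c["rotation"]).as_matrix()
def px2w(C,uv,z):
    K,o,Rm=C;d=Rm@np.linalg.solve(K,[uv[0],uv[1],1]);return o+d*(z-o[2])/d[2]
def w2px(C,P):
    K,o,Rm=C;p=(np.atleast_2d(P)-o)@Rm@K.T;return p[:,:2]/p[:,2:]
def down(yaw,flip=1,dip=0):
    """tool for an object whose x axis points along yaw (dipping by dip): tool z along -/+ object x"""
    Ro=(R.from_euler('z',yaw)*R.from_euler('y',dip)).as_matrix()
    x=-Ro[:,2];z=flip*Ro[:,0];return R.from_matrix(np.c_[x,np.cross(z,x),z]).as_quat()
def look(name,f=1.5):
    p=read_position();q=read_ee_rot();im=cams.get_image("wrist")
    np.savez("pics/"+name+".npz",im=im,p=p,q=q);return (p,q),im
E
python3 - <<'E'
from h import *
C=cam("top")
for n,h,t in(("L",(226,302),(206,271)),("M",(249,319),(257,281)),("R",(291,313),(285,279))):
  a,b=[px2w(C,np.array(v)/1.5,.018) for v in(h,t)];d=b-a
  print(n,np.round(a,3),np.round(b,3),"yaw",np.degrees(np.arctan2(d[1],d[0])).round(1),"o",np.round(a+d/np.linalg.norm(d)*.033,3))
for n,v,z in(("g1",(398,270),.008),("g2",(492,292),.008),("g3",(485,331),.008),("g4",(387,307),.008),("n1",(401,289),.03),("n2",(439,299),.03),("n3",(480,309),.03),("flask",(327,205),.27),("stopper",(267,335),.03),("beaker",(228,243),.05),("dish",(282,257),.02),("wr",(332,305),0),("wr2",(354,378),0)):
  print(n,np.round(px2w(C,np.array(v)/1.5,z),3))
print(down(.3),R.from_quat(read_ee_rot()).as_matrix().round(2))
for f in(1,-1):
  print([None if (j:=robot.inverse_kinematics(np.array([.55,.15,.2]),down(0.1,f))) is None else np.round(j,2)])
E
```

```text
L [0.546 0.276 0.018] [0.616 0.321 0.018] yaw 32.8 o [0.573 0.294 0.018]
M [0.507 0.224 0.018] [0.591 0.206 0.018] yaw -11.7 o [0.539 0.217 0.018]
R [0.518 0.13  0.018] [0.595 0.144 0.018] yaw 9.8 o [0.551 0.136 0.018]
g1 [ 0.611 -0.111  0.008]
g2 [ 0.557 -0.321  0.008]
g3 [ 0.47  -0.302  0.008]
g4 [ 0.528 -0.084  0.008]
n1 [ 0.566 -0.116  0.03 ]
n2 [ 0.542 -0.199  0.03 ]
n3 [ 0.518 -0.289  0.03 ]
flask [0.704 0.023 0.27 ]
stopper [0.47  0.181 0.03 ]
beaker [0.674 0.264 0.05 ]
dish [0.644 0.15  0.02 ]
wr [0.535 0.04  0.   ]
wr2 [ 0.371 -0.007  0.   ]
[-0.10566872  0.69916673  0.10566872  0.69916673] [[-0.    0.3   0.95]
 [-0.    0.95 -0.3 ]
 [-1.   -0.   -0.  ]]
[array([ 0.18,  0.44,  1.65, -0.  ,  1.05, -1.49])]
[array([ 0.18,  0.44,  1.65, -0.  ,  1.05,  1.66])]
```

```bash
cat > pl.py <<'E'
import numpy as np
O={"L":((.573,.294,.018),32.8),"M":((.539,.217,.018),-11.7),"R":((.551,.136,.018),9.8),
"n1":((.566,-.116,.037),-14.5),"n2":((.542,-.199,.037),-14.5),"n3":((.518,-.289,.037),-14.5)}
E
python3 - <<'E'
from h import *
from pl import O
ims=[]
for k,(o,y) in O.items():
  p=np.array(o)+[0,0,.08];q=down(np.radians(y))
  if k=="L": robot.movep(p+[0,0,.08],q)
  if k=="n1": robot.movep(p+[0,0,.04],q)
  robot.movep(p,q);robot.hold(.3)
  _,im=look(k);ims.append(im[60:360,126:386])
print(read_t(),read_grip_width())
g=np.vstack([np.hstack(ims[:3]),np.hstack(ims[3:])])
cv2.imwrite("pics/six.png",g[:,:,::-1])
E
```

```text
7.8 0.08543268479991649
```

View pics/six.png

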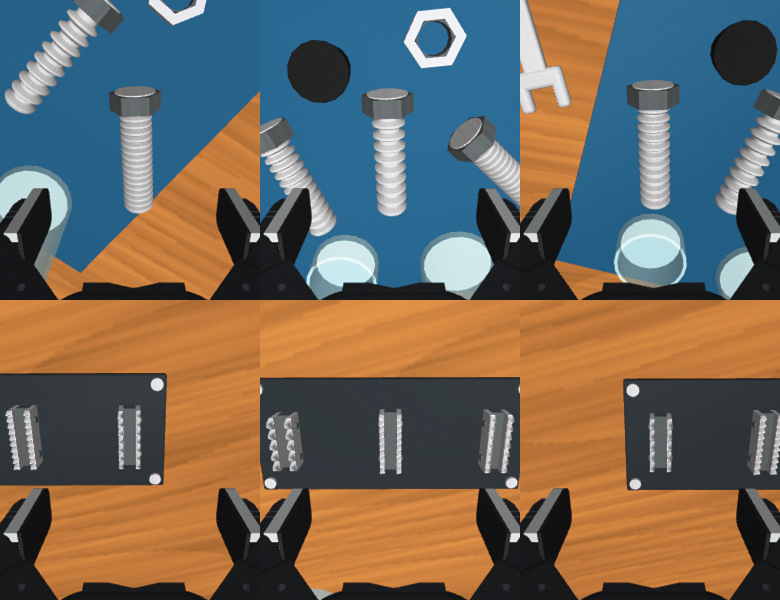

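The six crops show, left to right: top row L (fine-looking), M (coarse) and R (mid). Bottom row: n1 mid, n2 fine and n3 coarse. I'll rectify them to metric patches to check pitches and phases.

```bash
cat > rect.py <<'E'
from h import *
from pl import O
S=5
def rect(k,name=None,xr=(-46,62),yr=(-20,20),dz=0,dip=0,o=None,yaw=None):
    d=np.load(f"pics/{name or k}.npz");C=cam("wrist",(d["p"],d["q"]))
    if o is None:o,yaw=O[k]
    X,Y=np.meshgrid(np.arange(xr[0],xr[1],1/S),np.arange(yr[0],yr[1],1/S),indexing="ij")
    P=np.stack([X,Y,0*X+dz],-1).reshape(-1,3)/1000
    Ro=(R.from_euler('z',np.radians(yaw))*R.from_euler('y',np.radians(dip))).as_matrix()
    uv=w2px(C,P@Ro.T+np.array(o)).reshape(X.shape+(2,)).astype(np.float32)
    im=cv2.remap(d["im"],uv[...,0],uv[...,1],cv2.INTER_CUBIC)
    return im
def ticks(im,xr,yr):
    im=im.copy()
    for x in range(int(np.ceil(xr[0]/10)*10),int(xr[1]),10):
        r=int((x-xr[0])*S);im[r,:(30 if x==0 else 12)]=(255,0,0)
    im[:,int(-yr[0]*S)]=(255,0,0)
    return im
E
python3 - <<'E'
from rect import *
b=[ticks(rect(k,dip=3),(-46,62),(-20,20)) for k in"LMR"]
xr,yr=(-35,35),(-20,20)
n=[ticks(rect(k,xr=xr,yr=yr,dz=z),xr,yr) for k,z in(("n1",-6.7),("n2",-7.6),("n3",-5.8))]
cv2.imwrite("pics/rb.png",np.hstack(b)[:,:,::-1]);cv2.imwrite("pics/rn.png",np.hstack(n)[:,:,::-1])
E
```

```text
(no output)
```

View pics/rb.png

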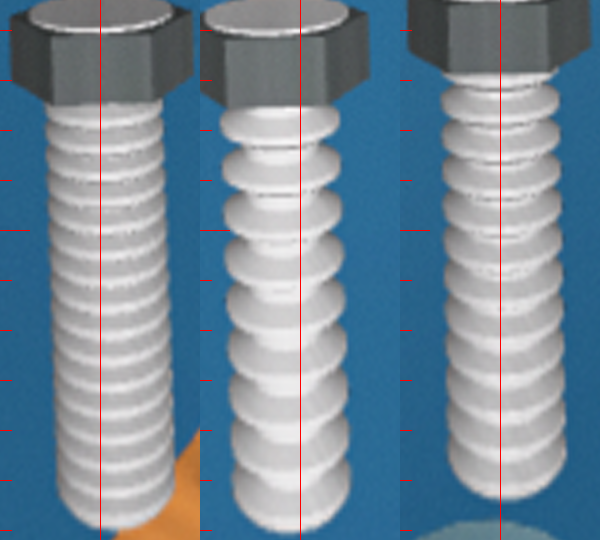

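View pics/rn.png

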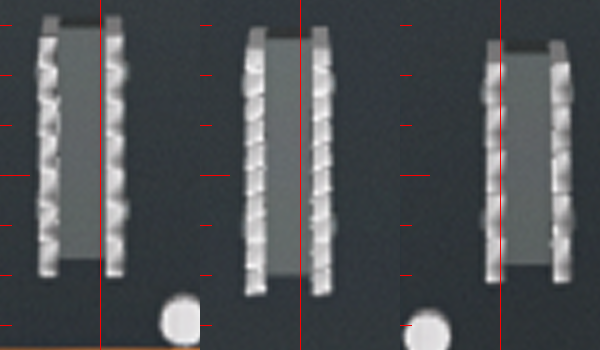

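The rectified patches give spacings of about 25, 45 and 36 px at 5 px/mm. So L = fine (5), M = coarse (9), R = mid (7), and the nests are n1 = mid, n2 = fine, n3 = coarse. Next I'll fit the exact poses.

```bash
cat > fit.py <<'E'
from rect import *
from scipy.signal import find_peaks
from scipy.ndimage import gaussian_filter1d as g1
def fitbolt(k,p,name=None,o=None,yaw=None,xr=(-20,56)):
    im=rect(k,name,dip=3,xr=(-46,62),o=o,yaw=yaw);s=cv2.cvtColor(im,cv2.COLOR_RGB2HSV)[...,1]
    m=s<90; out=[]
    rows=np.arange(m.shape[0]);x=-46+rows/S
    L=np.array([np.argmax(r) if r.any() else -1 for r in m])/S-20
    Rr=np.array([len(r)-1-np.argmax(r[::-1]) if r.any() else -1 for r in m])/S-20
    sel=(x>-20)&(x<53);pts=[]
    for e,sg in((L,-1),(Rr,1)):
        f=np.polyfit(x[sel],e[sel],1);res=g1(sg*(e-np.polyval(f,x)),2.5)
        pk,_=find_peaks(np.where((x>-22)&(x<57),res,-9),distance=int(p*S*.7),prominence=.1)
        out.append((f,x[pk]))
    f=(out[0][0]+out[1][0])/2
    xs=np.r_[out[0][1],out[1][1]]
    ph=np.angle(np.mean(np.exp(2j*np.pi*xs/p)))*p/2/np.pi      # crest phase
    r=(xs-ph+p/2)%p-p/2
    return dict(yc=f[1],slope=np.degrees(np.arctan(f[0])),width=np.mean(out[1][0]-out[0][0][0:2],0).round(2) if 0 else np.polyval(out[1][0]-out[0][0],10),
        left=out[0][1].round(1),right=out[1][1].round(1),phase=ph,spread=r.std(),off=(ph-54+p/2)%p-p/2)
def fitnest(k):
    xr,yr=(-35,35),(-20,20);im=rect(k,xr=xr,yr=yr,dz=-12.5);g=im.astype(float).mean(2)
    return g
E
python3 - <<'E'
from fit import *
for k,p in(("L",5),("M",9),("R",7)):
  print(k,{a:np.round(v,2) for a,v in fitbolt(k,p).items()})
xr,yr=(-35,35),(-20,20)
for k,z,le in(("n1",-6.7,49),("n2",-7.6,50),("n3",-5.8,45)):
  g=rect(k,xr=xr,yr=yr,dz=z).astype(float).mean(2)
  col=(g[100:250]>150).mean(0);c=np.where(col>.5)[0]
  y=c/S-20;gp=np.argmax(np.diff(c));a,b=c[:gp+1],c[gp+1:]
  print(k,"plate y",y[0],y[gp],y[gp+1],y[-1],"mid",(y[0]+y[-1])/2)
  # tilt: left/right edges vs row
  rows=range(90,240);cen=[np.where(g[r]>135)[0] for r in rows]
  cc=[(v[0]+v[-1])/2/S-20 for v in cen];print("  slope deg",np.degrees(np.arctan(np.polyfit(np.array(list(rows))/S-35,cc,1))).round(2)[0])
  g=rect(k,xr=xr,yr=yr,dz=-12.5).astype(float).mean(2)
  for q in(a,b):
    pr=g[:,q].mean(1);v=np.where(pr>95)[0];d=np.diff(pr)
    print("  >95:",v[0]/S-35,v[-1]/S-35,"prof start",pr[v[0]-3:v[0]+35:3].round(0))
E
```

```text
L {'yc': np.float64(1.5), 'slope': np.float64(2.34), 'width': np.float64(23.55), 'left': array([-20.2, -14.8, -10.4,  -5.2,  -0.2,   4.6,  10.6,  15.6,  19.8,
        25.2,  30. ,  35. ,  40.6,  49.4]), 'right': array([-20.8, -15. , -11. ,  -6.2,  -1.4,   3.8,   9.2,  15.2,  19.2,
        25.4,  28.8,  34. ,  40.2]), 'phase': np.float64(-0.31), 'spread': np.float64(0.6), 'off': np.float64(0.69)}
M {'yc': np.float64(-3.42), 'slope': np.float64(1.85), 'width': np.float64(22.19), 'left': array([-21.4, -11.8,  -3.6,   6. ,  14.6,  23.8,  32.8,  42.2,  49.6]), 'right': array([-21.8, -13.6,  -4.2,   4.8,  14. ,  21.8,  30.8,  39.8,  48.6]), 'phase': np.float64(-3.96), 'spread': np.float64(0.85), 'off': np.float64(-3.96)}
R {'yc': np.float64(0.46), 'slope': np.float64(1.02), 'width': np.float64(22.73), 'left': array([-18.2, -12.2,  -4.8,   2. ,  10. ,  15.8,  22.6,  30.8,  37.2,
        44. ,  56.8]), 'right': array([-19. , -12.2,  -5.2,   2. ,   8.6,  15.6,  23.4,  29.4,  37.4,
        44.6]), 'phase': np.float64(2.03), 'spread': np.float64(0.51), 'off': np.float64(-2.97)}
n1 plate y -12.0
[... 244 characters left out ...]
96. 115. 115. 115. 116. 122. 138. 184. 208. 199. 190. 179.]
n2 plate y -10.6 -7.4 2.6000000000000014 5.800000000000001 mid -2.3999999999999995
  slope deg 0.08
  >95: -28.0 26.4 prof start [ 73. 104. 118. 121. 121. 123. 125. 136. 167. 194. 197. 204. 209.]
  >95: -28.4 26.6 prof start [ 57.  98. 125. 121. 120. 121. 122. 128. 144. 173. 189. 192. 197.]
n3 plate y -2.6000000000000014 -0.1999999999999993 10.600000000000001 13.200000000000003 mid 5.300000000000001
  slope deg -0.13
  >95: -25.0 24.799999999999997 prof start [ 63.  95. 112. 116. 116. 117. 117. 116. 131. 174. 198. 206. 203.]
  >95: -24.8 24.799999999999997 prof start [ 70. 101. 114. 117. 116. 116. 117. 115. 142. 184. 202. 204. 199.]
```

```bash
cat >> pl.py <<'E'
def sh(k,dx,dy,dyaw=0):
    o,y=O[k];a=np.radians(y);c,s=np.cos(a),np.sin(a)
    O[k]=(tuple(np.round([o[0]+(c*dx-s*dy)/1e3,o[1]+(s*dx+c*dy)/1e3,o[2]],5)),y+dyaw)
for k,x,yc,sl in(("L",-4.31,1.5,2.34),("M",-3.96,-3.42,1.85),("R",-9.97,.46,1.02)):
    sh(k,x,yc+x*np.tan(np.radians(sl)),sl)
sh("n1",-1.5,-3.9);sh("n2",1.15,-2.4);sh("n3",2.1,5.3)
E
cat > task.py <<'E'
from h import *
from pl import O
UP=.007
VIA=np.array([.49,.04,.17])
PITCH={"L":5,"M":9,"R":7}
def grasp(k):
    o,y=O[k];q=down(np.radians(y),dip=np.radians(3));a=R.from_quat(q).as_matrix()[:,0]
    p=np.array(o)-a*UP
    robot.movep(np.r_[p[:2],.12],q);robot.command_gripper(.05,squeeze=60)
    hit=robot.move_l(p,v=.1,threshold=10)
    robot.command_gripper(0.0,squeeze=60)
    print(k,"hit",hit,"z",read_position()[2]-p[2],"width",read_grip_width())
    robot.move_l(np.r_[p[:2],.15],v=.15)
    print("lifted width",read_grip_width(),"F",np.round(read_contact_force(),1),read_t())
def over(n,s):
    o,y=O[n];q=down(np.radians(y));a=np.radians(y)
    t=np.array(o)+np.array([np.cos(a),np.sin(a),0])*s/1e3+[0,0,UP]
    return t,q
def place(n,s):
    t,q=over(n,s)
    robot.movep(VIA,q);robot.movep(t+[0,0,.06],q);robot.move_l(t+[0,0,.012],v=.12)
    robot.hold(.2);f0=np.array(read_contact_force())
    hit=robot.move_l(t-[0,0,.001],v=.02,threshold=6)
    print(n,"hit",hit,"d_mm",np.round((read_position()-t)*1e3,2),"dF",np.round(read_contact_force()-f0,1),read_t())
def release(n):
    robot.command_gripper(.036);p=read_position();robot.move_l([p[0],p[1],.13],v=.15);print("rel",read_t())
E
python3 - <<'E'
from pl import O
import numpy as np
from fit import fitbolt
print(O);P={k:np.array(v[0]) for k,v in O.items()}
for a,b in(("n1","n2"),("n2","n3")):
  d=P[a]-P[b];print(np.linalg.norm(d),np.degrees(np.arctan2(d[1],d[0]))-90)
for k,p in(("L",5),("M",9),("R",7)):
  f=fitbolt(k,p);print(k,{a:np.round(f[a],2) for a in("yc","slope","width","off","spread","left","right")})
E
```

```text
{'L': ((np.float64(0.56866), np.float64(0.29278), np.float64(0.018)), 35.14), 'M': ((np.float64(0.5344), np.float64(0.21433), np.float64(0.018)), -9.85), 'R': ((np.float64(0.54113), np.float64(0.13458), np.float64(0.018)), 10.82), 'n1': ((np.float64(0.56357), np.float64(-0.1194), np.float64(0.037)), -14.5), 'n2': ((np.float64(0.54251), np.float64(-0.20161), np.float64(0.037)), -14.5), 'n3': ((np.float64(0.52136), np.float64(-0.28439), np.float64(0.037)), -14.5)}
0.08486464340348104 -14.368650234044395
0.08543916490696754 -14.33225899836512
L {'yc': np.float64(0.01), 'slope': np.float64(0.68), 'width': np.float64(23.71), 'off': np.float64(-0.22), 'spread': np.float64(0.6), 'left': array([-21.8, -16.4, -11. ,  -6.6,  -1. ,   3.6,   8.4,  13.8,  19.4,
        23.4,  29.2,  38. ,  44.6,  49.4]), 'right': array([-21.8, -15.8, -11.6,  -6.2,  -1.4,   3.6,  14. ,  19.6,  25.2,
        33.6,  42.2])}
M {'yc': np.float64(0.0), 'slope': np.float64(-0.0), 'width': np.float64(22.27), 'off': np.float64(-0.06), 'spread': np.float64(0.46), 'left': array([-17.8,  -8.8,   0. ,   8.8,  17.8,  27.4,  35.8,  45.2,  53.4]), 'right': array([-17.6,  -9.2,  -0.2,   9.4,  18.2,  27.8,  35.4,  44.2,  53. ])}
R {'yc': np.float64(-0.0), 'slope': np.float64(0.06), 'width': np.float64(22.73), 'off': np.float64(0.04), 'spread': np.float64(0.53), 'left': array([-21.8, -16. ,  -9. ,  -2. ,   4.8,  11.8,  19. ,  25.6,  32.8,
        39.8,  46.8,  54. ]), 'right': array([-21.8, -16. ,  -9. ,  -2. ,   4.6,  12. ,  18.8,  25.8,  32.6,
        39.4,  48.4,  55. ])}
```

Nest spacing comes out at 84.9 and 85.4 mm with yaw −14.4°, and the bolt refits are self-consistent. Now moving the fine bolt.

Run:
```python
from task import *
robot.movep(VIA,down(0.3))
grasp("L")
place("n2",-4)
_,im=look("p_L");cv2.imwrite("pics/p_L.png",cv2.resize(im[100:384,76:436],None,fx=1.6,fy=1.6)[:,:,::-1])
```

```text
L hit False z 0.0008395793487604719 width 0.02124412524865159
lifted width 0.02134876147134271 F [ 0.5 -0.2 -2.7] 13.0167
n2 hit True d_mm [-0.14  0.06  1.28] dF [-1.6  2.3  7. ] 16.3333
```

View pics/p_L.png

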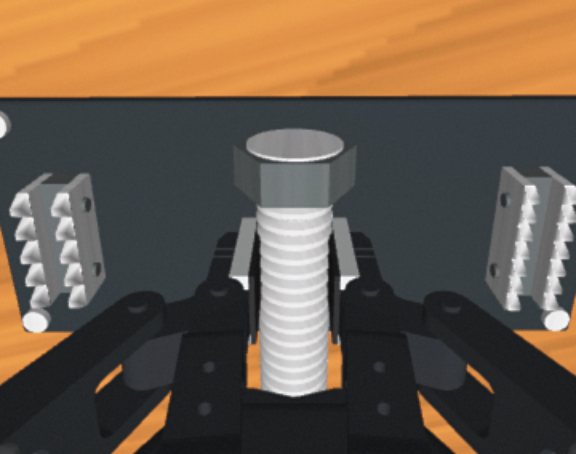

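The bolt sits level over the fine nest between the pads, and contact came 1.3 mm above the nominal height (an unmeshed bolt would stop at 4 mm or more). Releasing and checking.

```bash
cat > chk.py <<'E'
from fit import *
from task import over
def check(n,p,s,name):
    t,q=over(n,s);robot.movep(t+[0,0,.073],q);robot.hold(.2);look(name)
    o,y=O[n];a=np.radians(y);o=np.array(o)+np.array([np.cos(a),np.sin(a),0])*s/1e3
    return o,y
E
python3 - <<'E'
from task import *
release("n2")
from chk import *
o,y=check("n2",5,-4,"c_L")
im=rect("n2","c_L",xr=(-46,62),yr=(-30,30),o=o,yaw=y)
xr,yr=(-46,62),(-30,30)
im=ticks(im,xr,yr)
cv2.imwrite("pics/c_L.png",im[:,:,::-1]);print(read_t())
E
```

```text
rel 17.3917
17.8917
```

View pics/c_L.png

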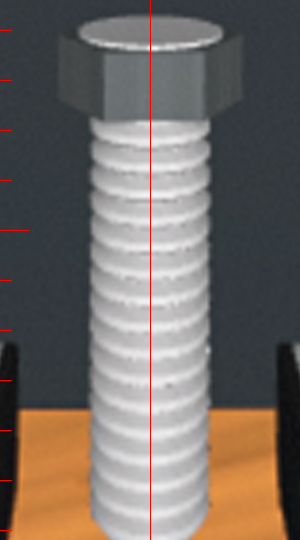

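The fine bolt lies straight on the nest axis. Its head edge is at row 120, against an expected row of about 122 for a meshed position. Next, mid then coarse.

Run:
```python
from task import *
robot.movep(VIA,down(0))
grasp("R")
place("n1",-1.5)
_,im=look("p_R");cv2.imwrite("pics/p_R.png",cv2.resize(im[100:384,76:436],None,fx=1.6,fy=1.6)[:,:,::-1])
```

```text
R hit False z 0.0007582982256962197 width 0.020845918772095975
lifted width 0.02068448586292046 F [ 0.3  0.2 -3. ] 22.1917
n1 hit True d_mm [-0.12  0.09  1.29] dF [-1.3  1.7  6.5] 24.7667
```

Contact is again at 1.3 mm (riding on the teeth would be about 5 mm), so I'm releasing and fetching the coarse bolt.

Run:
```python
from task import *
release("n1")
from chk import *
check("n1",7,-1.5,"c_R")
robot.movep(VIA,down(0))
grasp("M")
place("n3",-4.5)
```

```text
rel 25.8333
M hit False z 0.0007812706884862512 width 0.020534190079431247
lifted width 0.020659896868974653 F [ 0.6 -0.5 -2.5] 30.6333
n3 hit True d_mm [-0.07  0.12  1.33] dF [-0.8  0.3  6.9] 33.9167
```

Run:
```python
from task import *
release("n3")
from chk import *
ps={"n2":(5,-4,"c_L"),"n1":(7,-1.5,"c_R"),"n3":(9,-4.5,"c_M")}
check("n3",*ps["n3"])
robot.movep([.40,-.03,.25],down(0));robot.hold(.3)
xr,yr=(-46,62),(-20,20);out=[]
for n,(p,s,nm) in ps.items():
  o,y=O[n];a=np.radians(y);o=np.array(o)+np.array([np.cos(a),np.sin(a),0])*s/1e3
  im=rect(n,nm,xr=xr,yr=yr,o=o,yaw=y);g=im.astype(float).mean(2)
  # width of head (dark base behind) and thread over base rows
  r=g[100:330]>120;w=[np.ptp(np.where(v)[0])/S for v in r if v.any()]
  print(n,"thread max width",np.percentile(w,[50,90]).round(2))
  out.append(ticks(im,xr,yr))
im=cams.get_image("side")
big=cv2.resize(im[180:300,210:330],None,fx=4.5,fy=4.5,interpolation=cv2.INTER_CUBIC)
cv2.imwrite("pics/fin1.png",big[:,:,::-1]);cv2.imwrite("pics/fin2.png",np.hstack(out)[:,:,::-1])
cv2.imwrite("pics/fin3.png",cams.get_image("top")[:,:,::-1]);print(read_t())
```

```text
rel 34.9333
n2 thread max width [22.8 23.2]
n1 thread max width [22. 23.]
n3 thread max width [20.8 22.8]
37.0167
```

View pics/fin1.png

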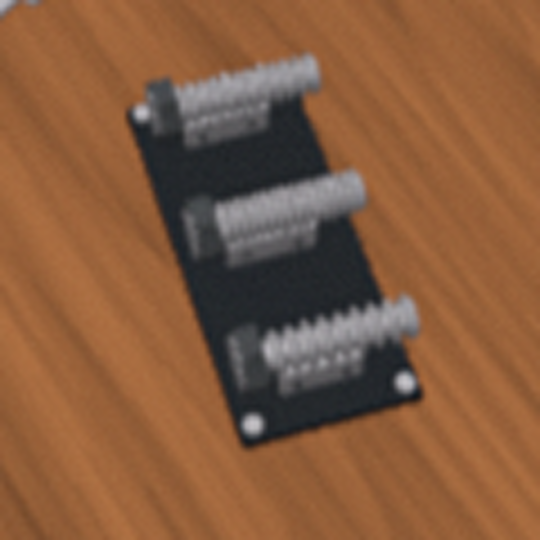

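View pics/fin2.png

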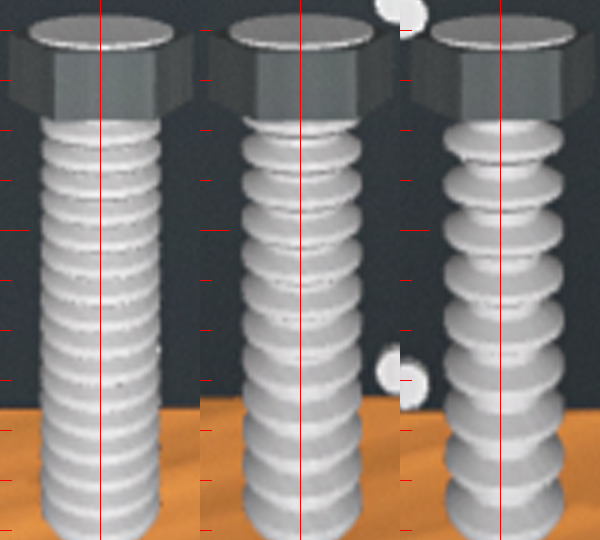

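View pics/fin3.png

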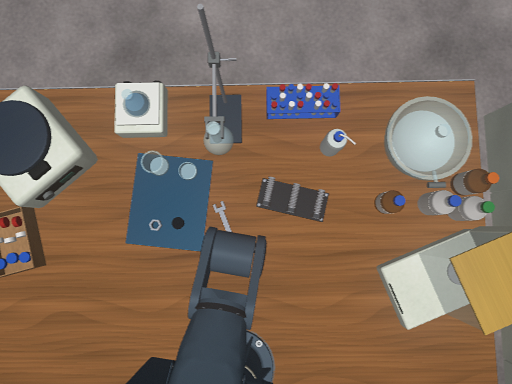

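The close-ups and side view show all three bolts straight and level in their matching nests. The heads hang clear of the plates, and the phases are as predicted. The other objects are where they were, so I'm handing in.

```bash
python3 -c "
from rig import *
job.close_job();print(read_t())"
```

```text
the job is handed in; nothing more can be done
the job is handed in; nothing more can be done
```

All three bolts are lying in their matching nests, and the job was handed in at about 37 s on the robot's clock. No verdict is reported, so the result below rests on my own checks.

- **Sorting:** the bolt at the left of the mat was fine (5 mm) and went in the middle nest. The right one was mid (7 mm) and went in the nest nearest the mat. The centre one was coarse (9 mm) and went in the far nest.
- **Meshing:** each bolt made contact 1.3 mm above its nominal height. About 0.8 mm of that is the arm stopping slightly high at the grasp. The same figure for all three, well short of the 4–6 mm expected for riding on the teeth, points to full meshing. I did not touch the bolts after release to confirm it.
- **Last pictures:** the bolts are straight on the nest axes, with the heads clear of the plates. The stand, flask and other things appear where they were, though the arm hid part of the spanner in the final top view.
- **Weak points:** the gripper read about 21 mm on the 24 mm threads, so the pads probably held slightly above the axis, but nothing slipped. The thread widths measured in the pictures are too coarse to prove the height on their own.

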